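Latch the end cover of the suction filter housing

ROBOT

A 7-joint arm with a two-finger parallel gripper is mounted at the origin on the work surface. World frame = base frame: x ahead of the robot, y to its left, z up, the work surface at z = 0. Lengths are in m, angles in rad, forces in N, time in s.
With the tool pointing down it reaches from about 0.425 to 0.825 m from the base axis. Payload 3.6 kg.
Tool frame: the origin (TCP) lies on the centre line of the jaws, within the pads' length; the fingertips stand 25 mm ahead of it and the grasp point (between the pads) lies 6 mm ahead of it (env.tcp_to_tips is the distance from the TCP to the fingertips, in m); y points along the fingers, x is the direction in which the jaws open and shut, and the axes are right-handed (so a half turn about y gives the same grasp; the last joint's range is limited). The gripper opens to 93 mm and grips with 3 to 60 N. Pads are 15 mm wide; open, the fingers measure 128 mm over their backs; the gripper's body (75 mm by 188 mm) begins 65 mm behind the grasp point.
Start: joints at [-1.153, 0.615, -0.013, 1.423, 0.008, 1.103, -0.04], TCP at [0.279, 0.587, 0.244] pointing down, gripper open.
Joint ranges: [-3.12, 3.12], [-0.3, 2.06], [-1.34, 1.32], [0.26, 2.42], [-1.36, 4.5], [0.01, 1.98], [-2.84, 2.84]. Speed limits (rad/s): [2.79, 2.79, 3.14, 3.14, 3.14, 3.14, 3.14].

INTERFACE

Orientations are given as a unit quaternion [w, x, y, z].
In Python, from plant import env gives the robot as it stands.
- The arm moves only by the tool servo_tool, never from a script. Its argument "rows" is a list of rows, each an object of numbers: "tx", "ty", "tz": the shift along the tool's x, y, z in m; "ax", "ay", "az": the turn, a rotation vector about the tool's x, y, z in degrees. A call has 1 to 5 rows; each row is the pose to reach, as a shift and turn from the pose commanded when the call began, along the tool's axes at that moment; what a row does not reach only later rows make up. A row lasts 1/12 s, in which the tool goes at most 41.7 mm and 7.16 degrees, less where a joint would pass 70% of its speed; a pose out of reach is approached as far as the arm can. A call with a gripper value outside its range is refused whole. "grip" is the finger opening in m, from 0 to 0.093, set as the call begins (left out, the last holds). The fingers move at their own pace and stop on an object; "newtons" is the grip in N (left out, the last holds). Time passes only in rows, so rows that repeat a pose let the fingers close. It gives the time, the measured TCP pose, the force and the opening at its end, in the units of the state.
- env.get_state(): the state, without advancing time (a new reading comes with each control period).
- env.snapshot(name): name is "scene" or "side" or "wrist"; returns a dict with "image" (480x640x3 uint8, red, green, blue), "fovy" (degrees; the focal length in pixels is half the picture's height over the tangent of half this angle, whatever the lens; pixels are square), "cx", "cy" (the principal point, pixels), "rvec" (rotation vector, rad) and "tvec" (3), from world to camera coordinates, as OpenCV has them; the wrist camera has in their place "T_tool_cam" (4x4, takes a point from camera to tool coordinates, whose origin is the TCP and whose axes are the tool frame's). Camera axes: x right, y down, z forward; pixel columns grow to the right and rows downward; lengths in m; the calibration is good to about 2 mm. A picture is of the moment at which its call begins: read the wrist's pose just before it. There is no depth.
- env.job_done(): hands the job in, once; it reports no verdict.
Trained networks look in the newest picture that a camera, given by its name, has taken for a name from the list of things; names that differ only in an ending like _2 or _b are one class to them, and where a whole thing is asked for, a point or a joint stands for the part that bears it (a point fixed in the world has none). Each returns a list of dicts, best first, with "confidence" (0 to 1); they miss things now and then, are a little off and sometimes report something else, mostly with a low value. They report only what shows in the picture. A call takes as long as a camera call.
- env.look_for(thing, camera): "extent" ([left, top, width, height] in pixels, round what is visible of it).
The state is a dict: "clock": time; "qpos": joint angles; "joint_velocities": joint speeds; "joint_efforts": joint torques, N m; "tcp_pos": TCP position; "eef_rot": TCP orientation; "force": force on the tool from outside, world axes, zero at the start; "wrist_torque": the same for the moment, N m; "opening": finger opening in m.
Only numpy, scipy, OpenCV 4.12 (cv2) and the standard library are available. Lean on these libraries where they do the work, as an engineer would, in place of code of your own. Each camera call takes 0.05 s, during which the arm holds its last target. There are 200 camera calls.

TASK

Close the end cover of the suction filter housing with its draw latch: hook the wire loop over the keeper on the cover so that its bar sits under the keeper's lip, then swing the lever over until it snaps past centre and lies fully down, pulling the cover tight. Seat the loop gently by feel and let the lever, not your pull on the loop, draw the cover in; leave the cup, carton and jar where they stand.

Things in the scene. Friction and masses are not known exactly. Their poses are not given: they have to be found in the camera images.
- housing: White plastic filter housing, fixed. Origin: on the counter, right under the lever's pivot; z up, x points to the grey end cover. It spans x -125..+20 mm, y +-60 mm; the flat tops of housing and cover lie at z = 60 mm. The lever's pivot axis runs along y at x 0, z 74 mm. The cover (x about 40..130 mm) slides along x on pins and carries the steel keeper (see keeper_zone).
- keeper_zone (a point): Fixed mark at x 87.5, y 0, z 60 mm of the housing: mean place, on the cover's top, of the far (+x) face of the keeper's post. The real face is up to 7 mm nearer or farther in x, not measured: find it by feel. Post: 24 mm wide in y, 8 mm thick towards -x; its lip overhangs the face by 3 mm towards +x, underside 12, top 16 mm above the cover. The bar hooks in from +x.
- lever (a joint): Lever angle, rad: 0 = handle upright, positive = folded away from the cover (-x), 1.396 = stop, fully down (10 degrees above level), -0.9 = other stop, leaning over the cover. Toggle point about 1.17. Hinge friction 0.06 N m: it stays where left. Two side plates, 50 mm apart inside, carry a cross bar (lever_bar).
- lever_bar (a point): Centre of the lever's round steel cross bar (the handle): 10 mm diameter, 50 mm clear length along the housing's y axis, 85 mm from the pivot axis: in the housing frame x = -85 sin(lever), z = 74 + 85 cos(lever) mm. Pinch it across x, or push it; closing takes under 10 N there.
- loop: Wire loop hinged on the lever, turning about y only. Origin on its hinge axis: in the housing frame x = -20 sin(lever+0.349), z = 74 + 20 cos(lever+0.349) mm. Its x axis runs along the loop to the hook bar, z is square to it (up). Side wires 5 mm thick at y +-19 mm. Hinge friction 0.035 N m: it stays at its angle and turns with the lever unless its bar is caught under the lip.
- hook_bar (a point): Centre of the loop's hook bar: 5 mm round, along y, 33 mm clear between the side wires, at x 100.5, z 0 mm in the loop's frame. It drops clear of the lip in every run if beyond housing x = 101 mm (lever near -0.8). Hooked: under the lip, its centre 2.5 to 9.5 mm above the cover, drawn back against the post (centre 2.5 mm beyond the face).
- grip_bar (a point): Centre of the round grip bar that stands above the hook bar on two 5 mm wires (at y +-19 mm, 33 mm clear between them): 10 mm diameter, along y, at x 110.5, z 34 mm in the loop's frame. Pinch it across x with the fingertips between the wires; moving it carries loop and lever along, and it can turn in the grip.
- cover (a joint): How far the cover is drawn towards the housing, m: 0 = resting out on its springy gasket. It takes 4 N to start and 1.6 N more per mm. Properly latched it is 2 to 17 mm in. It must not be dragged in more than 1 mm (5.6 N) by hand on the loop: moving loop and lever alone takes about 3 N.
- steel_cup: Steel cup, 68 mm wide, 75 mm high, bystander; origin at the centre of its underside.
- carton: White and orange carton, 55 x 75 x 58 mm, bystander; origin at the centre of its underside.
- jar: Small amber jar, 52 mm wide, 60 mm high, bystander; origin at the centre of its underside.

How it is judged:
By the outcome, as a careful person would: the job done as asked, in the order asked, and still so for the second after the job is handed in, with the robot touching nothing.
It also fails if it takes over 58 s, if anything falls off the work surface, if the arm or the gripper's body presses on something with over 40 N, if the wrist force passes 120 N, or if a joint passes its speed limit or range.

## Working session

There is one attempt and no reset: what is moved stays moved. The work goes in short steps, Python scripts to look and compute and a tool call to move; the robot and the scene stay as the last step left them, time stands still between calls to the robot, and variables do not carry over. Pictures are saved under pics/ and viewed, about 8 in all and at most 12, crops included, and the job is handed in when it is done.

Besides the shell and the picture viewer there is one more tool, called after "Request:" as name(argument=value, ...), one argument or row to a line, values as JSON. servo_tool: Moves the arm, as the interface text tells. Its arguments: {"type":"object","properties":{"rows":{"type":"array"},"grip":{"type":"number"},"newtons":{"type":"number"}},"required":["rows"]}

```bash
ls; mkdir -p pics; cat > h.py <<'E'
import numpy as np, cv2
from plant import env
from scipy.spatial.transform import Rotation as R
def snap(n,f):
    s=env.snapshot(n); cv2.imwrite('pics/'+f,s['image'][:,:,::-1]); return s
E
python3 - <<'E'
from h import *
for n in ('scene','side'):
    s=snap(n,n+'0.png'); print(n,s['fovy'],s['cx'],s['cy'],s['rvec'],s['tvec'])
    for t in ('housing','lever','lever_bar','loop','hook_bar','grip_bar','cover','steel_cup','carton','jar'):
        print(t,[(np.round(d['extent']),round(d['confidence'],2)) for d in env.look_for(t,n)[:2]])
st=env.get_state();print(st)
a=cv2.imread('pics/scene0.png');b=cv2.imread('pics/side0.png')
E
```

```text
pics
scene 46.435133206604945 328.70211022531856 233.24349249498292 [ 2.20302844  1.33852627 -0.45305531] [-0.29154563 -0.33371968  1.11786088]
housing [(array([179., 170., 160., 183.]), 0.68), (array([282., 167.,  57.,  81.]), 0.46)]
lever [(array([258., 165.,  76., 102.]), 0.78), (array([382., 276.,  63.,  76.]), 0.63)]
lever_bar [(array([258., 166.,  82.,  99.]), 0.78)]
loop []
hook_bar [(array([284., 163.,  59.,  88.]), 0.81)]
grip_bar [(array([282., 167.,  57.,  83.]), 0.74), (array([181., 166., 158., 184.]), 0.62)]
cover [(array([302., 193.,  93.,  99.]), 0.81)]
steel_cup [(array([262., 336.,  57.,  72.]), 0.72)]
carton [(array([383., 278.,  60.,  77.]), 0.72)]
jar [(array([277., 173.,  33.,  45.]), 0.82)]
side 53.497076206523616 315.88048222540414 237.8049299779405 [ 0.88626406 -2.59534272  0.99858727] [0.43727687 0.34849366 0.51883607]
housing [(array([282., 205., 120., 120.]), 0.55)]
lever [(array([277., 203.,  77.,  73.]), 0.73)]
lever_bar [(array([280., 207.,  73.,  66.]), 0.66)]
loop [(array([277., 206.,  78.,  71.]), 0.7), (array([284., 218.,  50.,  45.]), 0.66)]
hook_ba
[... 318 characters left out ...]
]), 0.76)]
{'clock': 1.1, 'qpos': array([-1.15350698,  0.61491715, -0.01261838,  1.42335997,  0.00810277,
        1.10341096, -0.04038321]), 'joint_velocities': array([-0.00092525, -0.00085525,  0.00126896, -0.00207611, -0.00042272,
        0.00159025,  0.00086014]), 'joint_efforts': array([-1.34002089e-04, -4.58839595e+01,  2.08726893e-01, -1.66033566e+01,
       -6.10542996e-02,  1.30330614e-02,  3.55836926e-05]), 'tcp_pos': array([0.27905203, 0.58703745, 0.24364232]), 'eef_rot': array([ 0.59777042, -0.59776169, -0.37770228,  0.37774657]), 'force': array([-0.46616549, -0.31717599,  0.7567021 ]), 'wrist_torque': array([-0.02881827, -0.02502215, -0.01657794]), 'opening': 0.09333973149021121}
```

View both.

```bash
python3 - <<'E'
import cv2,numpy as np
a=cv2.imread('pics/scene0.png')[130:430,160:460];b=cv2.imread('pics/side0.png')[160:400,170:410]
cv2.imwrite('pics/sc.png',cv2.resize(a,(600,600),interpolation=cv2.INTER_CUBIC));cv2.imwrite('pics/si.png',cv2.resize(b,(600,600),interpolation=cv2.INTER_CUBIC))
E
```

```text
(no output)
```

View pics/sc.png

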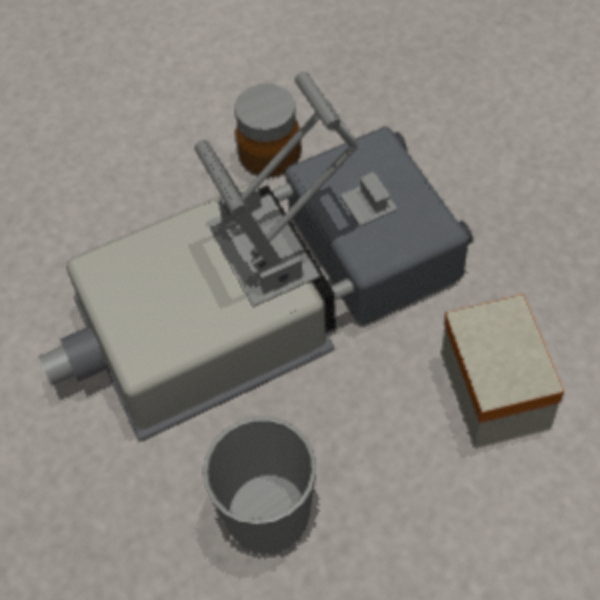

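View pics/si.png

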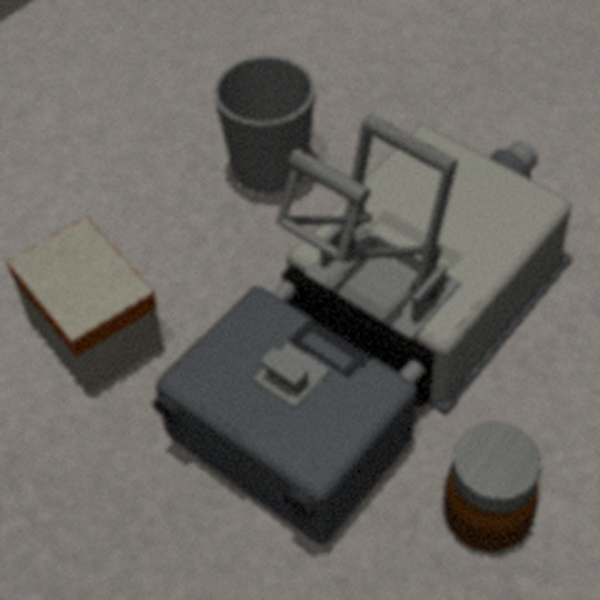

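```bash
cat > fit.py <<'E'
from h import *
from scipy.optimize import least_squares
C={'scene':(46.435133,328.702,233.243,[2.20302844,1.33852627,-0.45305531],[-0.29154563,-0.33371968,1.11786088]),
'side':(53.497076,315.880,237.805,[0.88626406,-2.59534272,0.99858727],[0.43727687,0.34849366,0.51883607])}
def proj(n,P):
    f,cx,cy,r,t=C[n]; F=240/np.tan(np.radians(f/2)); K=np.array([[F,0,cx],[0,F,cy],[0,0,1]])
    return cv2.projectPoints(np.array(P,float).reshape(-1,3),np.array(r),np.array(t),K,None)[0].reshape(-1,2)
def lev(L): return np.array([-.085*np.sin(L),0,.074+.085*np.cos(L)])
# loop elevation e (housing): direction of loop x axis = (cos e,0,sin e)
def loop(L,e,px,pz):
    o=np.array([-.02*np.sin(L+.349),0,.074+.02*np.cos(L+.349)])
    return o+px*np.array([np.cos(e),0,np.sin(e)])+pz*np.array([-np.sin(e),0,np.cos(e)])
def world(p,P): 
    c,s=np.cos(p[2]),np.sin(p[2]); P=np.atleast_2d(P)
    return np.c_[p[0]+c*P[:,0]-s*P[:,1],p[1]+s*P[:,0]+c*P[:,1],P[:,2]]
def pts(p):
    L,e=p[3],p[4]
    return [[-.125,.06,.06],[-.125,-.06,.06],[.13,.06,.06],[.13,-.06,.06],lev(L),loop(L,e,.1105,.034),loop(L,e,.1005,0)]
E
python3 - <<'E'
from fit import *
sc=np.array([[72,262],[126,392],[388,128],[468,238],[220,177],[318,100],[335,132]])/2+[160,130]
si=np.array([[572,203],[425,127],[310,503],[157,385],[410,145],[330,178],[315,240]])/2.5+[170,160]
def res(p):
    W=world(p,pts(p)); return np.r_[(proj('scene',W)-sc).ravel(),(proj('side',W)-si).ravel()]
best=None
for yaw in np.arange(-3,3.2,1):
    r=least_squares(res,[.4,.4,yaw,-.1,.5],loss='soft_l1')
    if best is None or r.cost<best.cost: best=r
p=best.x;print(p,best.cost);print(res(p).reshape(-1,2).round(1))
np.save('p.npy',p)
W=world(p,pts(p));print(W.round(4)); print(world(p,[[.0875,0,.06]]), np.hypot(*W[:,:2].T))
E
```

```text
[ 0.54871316 -0.00957179  1.572921    0.2978435   0.75064784] 30.958731825376567
[[-3.7 -4.5]
 [ 0.3 -0.1]
 [-0.5 -3.5]
 [ 1.  -0.3]
 [-1.3 -0.2]
 [-0.4 -0.6]
 [ 3.  -4.5]
 [ 1.7  0.2]
 [-2.  -2.6]
 [ 3.9 -1.3]
 [-2.9 -3. ]
 [-0.   0. ]
 [-1.  -0.4]
 [-2.6 -0.6]]
[[ 0.489  -0.1347  0.06  ]
 [ 0.609  -0.1344  0.06  ]
 [ 0.4884  0.1203  0.06  ]
 [ 0.6084  0.1206  0.06  ]
 [ 0.5488 -0.0345  0.1553]
 [ 0.5486  0.036   0.1902]
 [ 0.5486  0.0519  0.1585]]
[[0.54852725 0.07792801 0.06      ]] [0.50719244 0.62364264 0.50303378 0.62026524 0.54985056 0.54979531
 0.55102893]
```

```bash
cat >> h.py <<'E'
def rel(tgt, Rt=None):
    s=env.get_state(); q=s['eef_rot']; A=R.from_quat([q[1],q[2],q[3],q[0]])
    d=A.inv().apply(np.array(tgt)-s['tcp_pos'])
    o=(A.inv()*R.from_matrix(Rt)).as_rotvec(degrees=True) if Rt is not None else 0
    print('tcp',s['tcp_pos'].round(4),'shift mm',(d*1e3).round(1),'turn',np.round(o,2),'F',s['force'].round(2),'open',round(s['opening'],4),'t',s['clock']); return A
def Rdown(yaw): # tool y down, tool x along (cos yaw, sin yaw)
    x=np.array([np.cos(yaw),np.sin(yaw),0]); y=np.array([0,0,-1.]); return np.c_[x,y,np.cross(x,y)]
E
python3 - <<'E'
from fit import *
A=rel([.549,.036,.27]);print(A.as_matrix().round(3))
for y in (1.573,1.573-np.pi): rel([.549,.036,.27],Rdown(y))
E
```

```text
tcp [0.2791 0.587  0.2436] shift mm [-381.8  -26.4 -480.4] turn 0 F [-0.47 -0.32  0.76] open 0.0933 t 1.1
[[ 0.429 -0.    -0.903]
 [ 0.903 -0.     0.429]
 [-0.    -1.     0.   ]]
tcp [0.2791 0.587  0.2436] shift mm [-381.8  -26.4 -480.4] turn [ -0.   -25.55  -0.  ] F [-0.47 -0.32  0.76] open 0.0933 t 1.1
tcp [0.2791 0.587  0.2436] shift mm [-381.8  -26.4 -480.4] turn [  0.   154.45  -0.  ] F [-0.47 -0.32  0.76] open 0.0933 t 1.1
```

Request:
servo_tool(
  rows=[
    {"tx": -0.025,"ty": -0.006,"tz": -0.032},
    {"tx": -0.05,"ty": -0.012,"tz": -0.064},
    {"tx": -0.076,"ty": -0.018,"tz": -0.096},
    {"tx": -0.102,"ty": -0.024,"tz": -0.128},
    {"tx": -0.127,"ty": -0.03,"tz": -0.16},
  ],
)

```text
$.rows[0]: bad value
```

Request:
servo_tool(
  rows=[
    {"tx": -0.025,"ty": -0.003,"tz": -0.032},
    {"tx": -0.05,"ty": -0.006,"tz": -0.064},
    {"tx": -0.076,"ty": -0.009,"tz": -0.096},
    {"tx": -0.102,"ty": -0.012,"tz": -0.128},
    {"tx": -0.127,"ty": -0.016,"tz": -0.16},
  ],
)

```text
$.rows[0]: bad value
```

Request:
servo_tool(
  rows=[
    {"tx": -0.025,"tz": -0.032,"ay": -5},
    {"tx": -0.05,"tz": -0.064,"ay": -10},
    {"tx": -0.076,"tz": -0.096,"ay": -15},
    {"tx": -0.102,"tz": -0.128,"ay": -20},
    {"tx": -0.127,"tz": -0.16,"ay": -25.5},
  ],
  grip=0.045,
)

```text
$.rows[0]: bad value
```

```bash
python3 - <<'E'
from fit import *
rel([.549,.036,.29],Rdown(1.573))
s=snap('wrist','w1.png');print(s['T_tool_cam'].round(4),s['fovy'],s['cx'],s['cy'])
A=rel([.549,.036,.29],Rdown(1.573))
st=env.get_state()
p=np.load('p.npy');W=world(p,pts(p));T=s['T_tool_cam'];F=240/np.tan(np.radians(s['fovy']/2))
Pc=(A.inv().apply(W-st['tcp_pos'])-T[:3,3])@T[:3,:3]
print((Pc[:,:2]/Pc[:,2:]*F+[s['cx'],s['cy']]).round(0))
E
```

```text
tcp [0.2791 0.587  0.2436] shift mm [-381.8  -46.4 -480.4] turn [ -0.   -25.55  -0.  ] F [-0.47 -0.32  0.76] open 0.0933 t 1.1
[[ 1.000e+00  4.000e-04 -1.000e-04  7.000e-04]
 [ 3.000e-04 -2.909e-01  9.568e-01 -1.424e-01]
 [ 3.000e-04 -9.568e-01 -2.909e-01  8.140e-02]
 [ 0.000e+00  0.000e+00  0.000e+00  1.000e+00]] 67.58026052493355 317.22965380617643 237.55542918439377
tcp [0.2791 0.587  0.2437] shift mm [-381.8  -46.4 -480.4] turn [ -0.   -25.55   0.  ] F [-0.12 -0.89  0.1 ] open 0.093 t 1.15
[[-102.  581.]
 [ -40.  632.]
 [  52.  522.]
 [ 108.  580.]
 [ -90.  693.]
 [ -74.  728.]
 [ -31.  677.]]
```

View pics/w1.png

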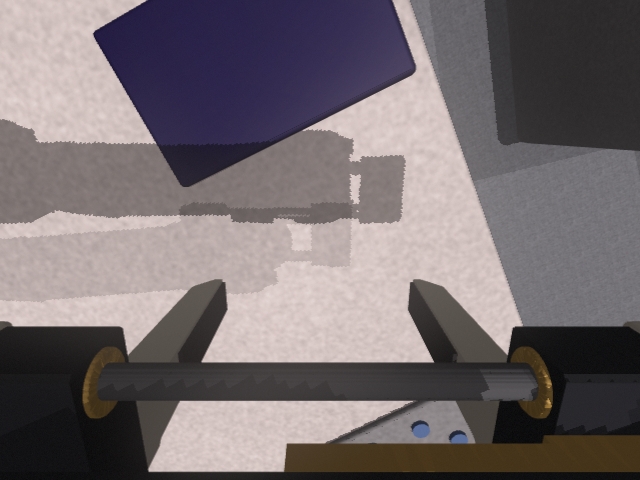

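The wrist view is still the start pose (the fingers and a blue box at about 250,80), because the moves were refused. I'll give all six fields in every row.

Request:
servo_tool(
  rows=[
    {"tx": -0.025,"ty": -0.006,"tz": -0.032,"ax": 0,"ay": 0,"az": 0},
    {"tx": -0.05,"ty": -0.012,"tz": -0.064,"ax": 0,"ay": 0,"az": 0},
    {"tx": -0.076,"ty": -0.018,"tz": -0.096,"ax": 0,"ay": 0,"az": 0},
    {"tx": -0.102,"ty": -0.024,"tz": -0.128,"ax": 0,"ay": 0,"az": 0},
    {"tx": -0.127,"ty": -0.03,"tz": -0.16,"ax": 0,"ay": 0,"az": 0},
  ],
)

```text
clock: 1.57
tcp_pos: [0.3696, 0.4017, 0.2741]
eef_rot: [-0.598, 0.598, 0.378, -0.378]
force: [1.1, -0.1, 0.3]
opening: 0.0927
```

Request:
servo_tool(
  rows=[
    {"tx": -0.025,"ty": -0.003,"tz": -0.032,"ax": 0,"ay": 0,"az": 0},
    {"tx": -0.05,"ty": -0.006,"tz": -0.064,"ax": 0,"ay": 0,"az": 0},
    {"tx": -0.076,"ty": -0.009,"tz": -0.096,"ax": 0,"ay": 0,"az": 0},
    {"tx": -0.102,"ty": -0.012,"tz": -0.128,"ax": 0,"ay": 0,"az": 0},
    {"tx": -0.127,"ty": -0.016,"tz": -0.16,"ax": 0,"ay": 0,"az": 0},
  ],
)

```text
clock: 1.98
tcp_pos: [0.4594, 0.2182, 0.2901]
eef_rot: [-0.598, 0.598, 0.378, -0.378]
force: [-0.1, -0.8, -0.5]
opening: 0.0931
```

Request:
servo_tool(
  rows=[
    {"tx": -0.025,"ty": 0,"tz": -0.032,"ax": 0,"ay": -5,"az": 0},
    {"tx": -0.05,"ty": 0,"tz": -0.064,"ax": 0,"ay": -10,"az": 0},
    {"tx": -0.076,"ty": 0,"tz": -0.096,"ax": 0,"ay": -15,"az": 0},
    {"tx": -0.102,"ty": 0,"tz": -0.128,"ax": 0,"ay": -20,"az": 0},
    {"tx": -0.127,"ty": 0,"tz": -0.16,"ax": 0,"ay": -25.5,"az": 0},
  ],
  grip=0.045,
)

```text
clock: 2.4
tcp_pos: [0.5496, 0.0348, 0.29]
eef_rot: [-0.498, 0.499, 0.502, -0.501]
force: [0.2, 0.4, -0.0]
opening: 0.0642
```

```bash
cat >> fit.py <<'E'
def wproj(s,st,W):
    q=st['eef_rot'];A=R.from_quat([q[1],q[2],q[3],q[0]]);T=s['T_tool_cam'];F=240/np.tan(np.radians(s['fovy']/2))
    Pc=(A.inv().apply(W-st['tcp_pos'])-T[:3,3])@T[:3,:3]
    return Pc[:,:2]/Pc[:,2:]*F+[s['cx'],s['cy']]
E
python3 - <<'E'
from fit import *
rel([.549,.036,.29],Rdown(1.573))
st=env.get_state();s=snap('wrist','w2.png')
p=np.load('p.npy');print(wproj(s,st,world(p,pts(p))).round(0), wproj(s,st,world(p,[[.0875,0,.076]])))
E
```

```text
tcp [0.5496 0.0348 0.29  ] shift mm [ 1.2 -0.   0.5] turn [ 0.03  0.19 -0.  ] F [ 0.17  0.36 -0.01] open 0.0642 t 2.4
[[149. 149.]
 [163. 260.]
 [402. 150.]
 [394. 261.]
 [230. 232.]
 [318. 246.]
 [338. 234.]] [[359.02006464 211.07885528]]
```

View pics/w2.png

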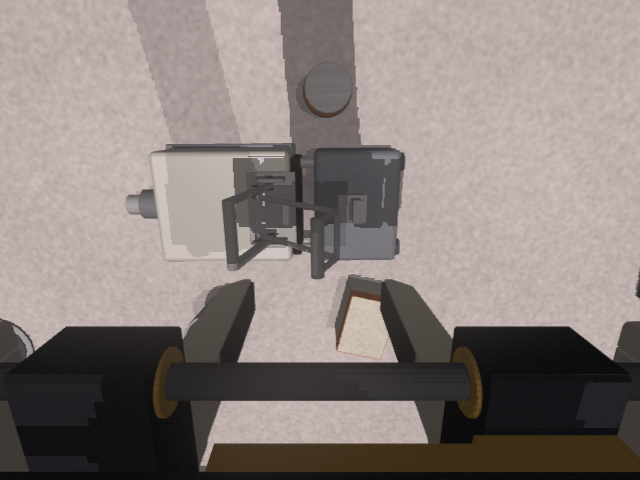

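The wrist view matches the fit: grip bar at (318,248) against a predicted (318,246), lever bar at (231,235) against (230,232). I'll descend.

Request:
servo_tool(
  rows=[
    {"tx": 0.001,"ty": 0.02,"tz": 0,"ax": 0,"ay": 0,"az": 0},
    {"tx": 0.001,"ty": 0.045,"tz": 0,"ax": 0,"ay": 0,"az": 0},
    {"tx": 0.001,"ty": 0.07,"tz": 0,"ax": 0,"ay": 0,"az": 0},
    {"tx": 0.001,"ty": 0.084,"tz": 0,"ax": 0,"ay": 0,"az": 0},
    {"tx": 0.001,"ty": 0.084,"tz": 0,"ax": 0,"ay": 0,"az": 0},
  ],
)

```text
clock: 2.87
tcp_pos: [0.5467, 0.0378, 0.2025]
eef_rot: [0.501, -0.498, -0.498, 0.502]
force: [-0.6, -0.5, -1.4]
opening: 0.0452
```

Request:
servo_tool(
  rows=[
    {"tx": 0,"ty": 0,"tz": 0,"ax": 0,"ay": 0,"az": 0},
    {"tx": 0,"ty": 0,"tz": 0,"ax": 0,"ay": 0,"az": 0},
    {"tx": 0,"ty": 0,"tz": 0,"ax": 0,"ay": 0,"az": 0},
    {"tx": 0,"ty": 0,"tz": 0,"ax": 0,"ay": 0,"az": 0},
    {"tx": 0,"ty": 0,"tz": 0,"ax": 0,"ay": 0,"az": 0},
  ],
  grip=0.0,
  newtons=20,
)

```text
clock: 3.28
tcp_pos: [0.5495, 0.0379, 0.2066]
eef_rot: [-0.499, 0.5, 0.501, -0.5]
force: [0.7, -0.2, -0.0]
opening: 0.0165
```

```bash
python3 - <<'E'
from fit import *
rel([.549,.036,.206])
st=env.get_state();s=snap('wrist','w3.png');snap('side','s3.png')
a=cv2.imread('pics/w3.png');b=cv2.imread('pics/s3.png')[130:370,170:410]
cv2.imwrite('pics/c3.png',np.hstack([a[100:460,100:520],cv2.resize(b,(360,360),interpolation=cv2.INTER_CUBIC)]))
E
```

```text
tcp [0.5495 0.0379 0.2066] shift mm [-1.9  0.6  0.5] turn 0 F [ 0.68 -0.19 -0.  ] open 0.0165 t 3.2833
```

View pics/c3.png

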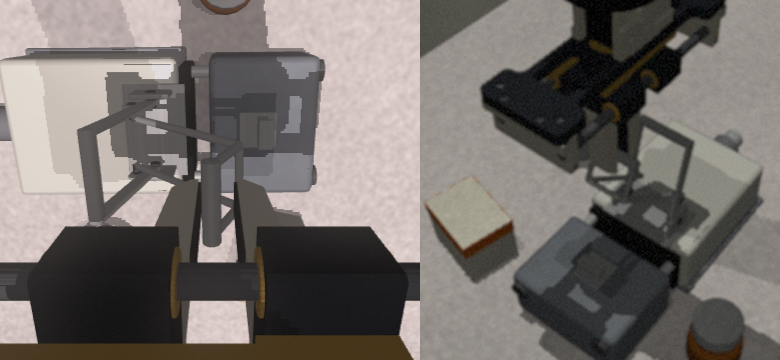

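Left half: the grip bar (212,205) is between the fingers, which are still closing.

Request:
servo_tool(
  rows=[
    {"tx": 0,"ty": 0,"tz": 0,"ax": 0,"ay": 0,"az": 0},
    {"tx": 0,"ty": 0,"tz": 0,"ax": 0,"ay": 0,"az": 0},
    {"tx": 0,"ty": 0,"tz": 0,"ax": 0,"ay": 0,"az": 0},
  ],
)

```text
clock: 3.63
tcp_pos: [0.5493, 0.0381, 0.206]
eef_rot: [-0.5, 0.5, 0.501, -0.5]
force: [0.2, 1.3, 1.3]
opening: 0.0094
```

```bash
cat > plan.py <<'E'
from fit import *
# state of mechanism from grip-bar place (housing x,z): solve L,e
def solve(gx,gz,g=(-.2,.3)):
    f=lambda v: (loop(v[0],v[1],.1105,.034)-[gx,0,gz])[[0,2]]*1e3
    r=least_squares(f,g); return r.x,r.cost
def show(L,e):
    g=loop(L,e,.1105,.034);h=loop(L,e,.1005,0);b=lev(L); return 'L %.2f e %.2f grip(%.1f %.1f) hook(%.1f %.1f) lev(%.1f %.1f)'%(L,e,*(g[[0,2]]*1e3),*(h[[0,2]]*1e3),*(b[[0,2]]*1e3))
E
python3 - <<'E'
from plan import *
st=env.get_state();print(st['tcp_pos'].round(4),st['opening'],st['force'].round(2))
p=np.load('p.npy');print(show(p[3],p[4]))
for L,e in((.0,.6),(-.3,.4),(-.6,.2),(-.8,.1),(-.8,0),(-.85,-.05),(-.8,-.12),(-.8,-.2),(-.8,-.26),(-.5,-.26),(-.35,-.26),(0,-.26),(.44,-.25)): print(show(L,e))
E
```

```text
[0.5493 0.0381 0.206 ] 0.009363788316400775 [0.24 1.3  1.34]
L 0.30 e 0.75 grip(45.6 190.2) hook(61.4 158.5) lev(-24.9 155.3)
L 0.00 e 0.60 grip(65.2 183.2) hook(76.1 149.5) lev(-0.0 159.0)
L -0.30 e 0.40 grip(87.6 168.3) hook(91.6 133.1) lev(25.1 155.2)
L -0.60 e 0.20 grip(106.5 148.6) hook(103.5 113.3) lev(48.0 144.2)
L -0.80 e 0.10 grip(115.3 136.9) hook(108.7 102.0) lev(61.0 133.2)
L -0.80 e 0.00 grip(119.2 126.0) hook(109.2 92.0) lev(61.0 133.2)
L -0.85 e -0.05 grip(121.7 120.0) hook(110.0 86.5) lev(63.9 130.1)
L -0.80 e -0.12 grip(122.5 112.5) hook(108.5 80.0) lev(61.0 133.2)
L -0.80 e -0.20 grip(123.8 103.4) hook(107.2 72.0) lev(61.0 133.2)
L -0.80 e -0.26 grip(124.2 96.5) hook(105.8 66.2) lev(61.0 133.2)
L -0.50 e -0.26 grip(118.5 98.2) hook(100.1 67.9) lev(40.8 148.6)
L -0.35 e -0.26 grip(115.5 98.4) hook(97.1 68.2) lev(29.1 153.8)
L 0.00 e -0.26 grip(108.7 97.2) hook(90.3 67.0) lev(-0.0 159.0)
L 0.44 e -0.25 grip(101.3 93.7) hook(83.2 63.2) lev(-36.2 150.9)
```

Request:
servo_tool(
  rows=[
    {"tx": 0.01,"ty": 0.003,"tz": 0,"ax": 0,"ay": 0,"az": 0},
    {"tx": 0.022,"ty": 0.008,"tz": 0,"ax": 0,"ay": 0,"az": 0},
    {"tx": 0.035,"ty": 0.016,"tz": 0,"ax": 0,"ay": 0,"az": 0},
    {"tx": 0.047,"ty": 0.027,"tz": 0,"ax": 0,"ay": 0,"az": 0},
    {"tx": 0.059,"ty": 0.042,"tz": 0,"ax": 0,"ay": 0,"az": 0},
  ],
)

```text
clock: 4.05
tcp_pos: [0.5485, 0.094, 0.1622]
eef_rot: [0.499, -0.501, -0.498, 0.502]
force: [2.1, -7.2, -2.8]
opening: 0.0091
```

Request:
servo_tool(
  rows=[
    {"tx": 0.004,"ty": 0.006,"tz": 0,"ax": 0,"ay": 0,"az": 0},
    {"tx": 0.008,"ty": 0.011,"tz": 0,"ax": 0,"ay": 0,"az": 0},
    {"tx": 0.012,"ty": 0.017,"tz": 0,"ax": 0,"ay": 0,"az": 0},
    {"tx": 0.014,"ty": 0.022,"tz": 0,"ax": 0,"ay": 0,"az": 0},
    {"tx": 0.014,"ty": 0.022,"tz": 0,"ax": 0,"ay": 0,"az": 0},
  ],
)

```text
clock: 4.47
tcp_pos: [0.5484, 0.1092, 0.1396]
eef_rot: [0.499, -0.5, -0.499, 0.502]
force: [1.0, -3.9, -0.9]
opening: 0.0096
```

```bash
python3 - <<'E'
from plan import *
st=env.get_state();print(st['tcp_pos'].round(4),st['opening'],st['force'].round(2))
for n in('scene','side'): snap(n,n+'4.png')
s=snap('wrist','w4.png')
a=cv2.imread('pics/side4.png')[160:400,170:410];b=cv2.imread('pics/w4.png')
cv2.imwrite('pics/c4.png',np.hstack([b[60:460,120:520],cv2.resize(a,(400,400),interpolation=cv2.INTER_CUBIC)]))
p=np.load('p.npy');L,e=solve(*( [st['tcp_pos'][1]-p[1]-.002,st['tcp_pos'][2]-.016]),)[0];print(show(L,e))
W=world(p,[lev(L),loop(L,e,.1105,.034),loop(L,e,.1005,0)]);print(wproj(s,st,W)-[120,60],(proj('side',W)-[170,160])*400/240+[400,0])
E
```

```text
[0.5484 0.1092 0.1396] 0.009552661437819743 [ 1.02 -3.94 -0.87]
L -0.61 e -0.03 grip(116.8 123.6) hook(105.6 90.0) lev(48.8 143.6)
[[ 35.09803637 263.28379896]
 [191.89168946 242.27591435]
 [173.70712743 215.40621516]] [[616.54735856 161.41956367]
 [559.82514563 234.26752041]
 [572.25098883 249.4175365 ]]
```

View pics/c4.png

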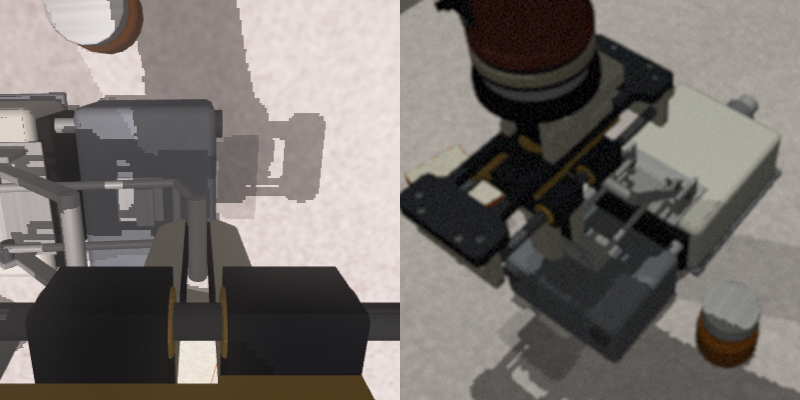

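```bash
python3 - <<'E'
from plan import *
st=env.get_state();s=env.snapshot('wrist')
p=np.load('p.npy')
for L in(-.6,-.7,-.8,-.9):
  for y in(-.025,0,.025): print(L,y,wproj(s,st,world(p,[lev(L)+[0,y,0]]))-[120,60])
for x in (.045,.0475,.05):
  (L,e),c=solve(st['tcp_pos'][1]+.0096-.0025+x-.0475+.0025,st['tcp_pos'][2]-.016); print(c,show(L,e))
print(wproj(s,st,world(p,[[.0905,y,.076] for y in(-.012,.012)]+[[.0795,y,.076] for y in(-.012,.012)]))-[120,60])
E
```

```text
-0.6 -0.025 [[ 41.04689047 311.55019532]]
-0.6 0 [[ 33.76086701 262.9354497 ]]
-0.6 0.025 [[ 25.77005418 209.61811745]]
-0.7 -0.025 [[ 59.98949646 304.49597671]]
-0.7 0 [[ 53.77183682 257.03996452]]
-0.7 0.025 [[ 46.97182622 205.13918438]]
-0.8 -0.025 [[ 77.16903397 297.02335511]]
-0.8 0 [[ 71.90004251 250.81287866]]
-0.8 0.025 [[ 66.15460447 200.42383734]]
-0.9 -0.025 [[ 92.41333717 289.31572445]]
-0.9 0 [[ 87.96591869 244.40917226]]
-0.9 0.025 [[ 83.13110735 195.59103002]]
5.642974737054601e-26 L -0.60 e -0.03 grip(116.2 124.6) hook(105.4 90.8) lev(47.8 144.3)
8.645250112426504e-22 L -0.74 e -0.02 grip(118.7 124.6) hook(108.1 90.7) lev(57.5 136.6)
0.0 L -0.91 e -0.00 grip(121.2 124.6) hook(111.1 90.6) lev(67.0 126.3)
[[151.59571804 223.83349555]
 [150.08974623 187.55256343]
 [134.08882967 223.83297347]
 [132.02677762 187.55839095]]
```

Request:
servo_tool(
  rows=[
    {"tx": 0.001,"ty": 0.005,"tz": 0,"ax": 0,"ay": 0,"az": 0},
    {"tx": 0.002,"ty": 0.01,"tz": 0,"ax": 0,"ay": 0,"az": 0},
    {"tx": 0.003,"ty": 0.015,"tz": 0,"ax": 0,"ay": 0,"az": 0},
    {"tx": 0.004,"ty": 0.02,"tz": 0,"ax": 0,"ay": 0,"az": 0},
    {"tx": 0.004,"ty": 0.02,"tz": 0,"ax": 0,"ay": 0,"az": 0},
  ],
)

```text
clock: 5.08
tcp_pos: [0.5485, 0.1129, 0.1202]
eef_rot: [0.499, -0.5, -0.499, 0.501]
force: [0.1, -6.6, 0.1]
opening: 0.0095
```

Request:
servo_tool(
  rows=[
    {"tx": 0,"ty": 0.002,"tz": 0,"ax": 0,"ay": 0,"az": 0},
    {"tx": 0,"ty": 0.004,"tz": 0,"ax": 0,"ay": 0,"az": 0},
    {"tx": 0,"ty": 0.004,"tz": 0,"ax": 0,"ay": 0,"az": 0},
  ],
)

```text
clock: 5.33
tcp_pos: [0.5484, 0.113, 0.1167]
eef_rot: [0.5, -0.5, -0.499, 0.501]
force: [0.4, -5.3, 0.8]
opening: 0.0096
```

Request:
servo_tool(
  rows=[
    {"tx": 0,"ty": 0.001,"tz": 0,"ax": 0,"ay": 0,"az": 0},
    {"tx": 0,"ty": 0.002,"tz": 0,"ax": 0,"ay": 0,"az": 0},
    {"tx": 0,"ty": 0.002,"tz": 0,"ax": 0,"ay": 0,"az": 0},
  ],
)

```text
clock: 5.58
tcp_pos: [0.5485, 0.113, 0.1152]
eef_rot: [0.5, -0.5, -0.499, 0.501]
force: [-1.1, -6.5, 0.5]
opening: 0.0092
```

Request:
servo_tool(
  rows=[
    {"tx": -0.001,"ty": 0.001,"tz": 0,"ax": 0,"ay": 0,"az": 0},
    {"tx": -0.001,"ty": 0.002,"tz": 0,"ax": 0,"ay": 0,"az": 0},
    {"tx": -0.001,"ty": 0.002,"tz": 0,"ax": 0,"ay": 0,"az": 0},
  ],
)

```text
clock: 5.83
tcp_pos: [0.5486, 0.113, 0.115]
eef_rot: [0.5, -0.5, -0.5, 0.501]
force: [-2.6, -5.9, 11.0]
opening: 0.0093
```

Request:
servo_tool(
  rows=[
    {"tx": 0,"ty": 0.001,"tz": 0,"ax": 0,"ay": 0,"az": 0},
    {"tx": 0,"ty": 0.002,"tz": 0,"ax": 0,"ay": 0,"az": 0},
    {"tx": 0,"ty": 0.002,"tz": 0,"ax": 0,"ay": 0,"az": 0},
  ],
)

```text
clock: 6.08
tcp_pos: [0.5488, 0.113, 0.1144]
eef_rot: [0.499, -0.5, -0.5, 0.5]
force: [-5.4, -6.8, 19.1]
opening: 0.0094
```

Request:
servo_tool(
  rows=[
    {"tx": 0,"ty": 0.001,"tz": 0,"ax": 0,"ay": 0,"az": 0},
    {"tx": 0,"ty": 0.002,"tz": 0,"ax": 0,"ay": 0,"az": 0},
    {"tx": 0,"ty": 0.002,"tz": 0,"ax": 0,"ay": 0,"az": 0},
  ],
)

```text
clock: 6.33
tcp_pos: [0.5494, 0.113, 0.1128]
eef_rot: [-0.499, 0.501, 0.5, -0.5]
force: [-4.7, -5.3, 20.9]
opening: 0.0091
```

Request:
servo_tool(
  rows=[
    {"tx": 0,"ty": -0.003,"tz": 0,"ax": 0,"ay": 0,"az": 0},
    {"tx": 0,"ty": -0.005,"tz": 0,"ax": 0,"ay": 0,"az": 0},
    {"tx": 0,"ty": -0.005,"tz": 0,"ax": 0,"ay": 0,"az": 0},
  ],
)

```text
clock: 6.58
tcp_pos: [0.5492, 0.113, 0.1148]
eef_rot: [-0.499, 0.5, 0.5, -0.5]
force: [1.9, -5.9, 0.6]
opening: 0.0091
```

```bash
python3 - <<'E'
from plan import *
st=env.get_state();print(st['tcp_pos'].round(4),st['opening'],st['force'].round(2))
for n in('scene','side'): snap(n,n+'5.png')
s=snap('wrist','w5.png')
a=cv2.imread('pics/side5.png')[220:370,230:380];b=cv2.imread('pics/w5.png')
cv2.imwrite('pics/c5.png',np.hstack([cv2.resize(b[120:360,180:420],(400,400),interpolation=cv2.INTER_CUBIC),cv2.resize(a,(400,400),interpolation=cv2.INTER_CUBIC)]))
p=np.load('p.npy'); p[1]=-.0104
f=lambda q:((q-[180,120])*400/240).round()
for L,e in((-.85,-.29),(-.85,-.2),(-.85,-.12)):
  W=world(p,[lev(L),loop(L,e,.1105,.034),loop(L,e,.1105,.034)+[0,.02,0],loop(L,e,.1005,0),loop(L,e,.1005,0)+[0,.02,0]]);print(show(L,e),f(wproj(s,st,W)).tolist(),((proj('side',W)-[230,220])*400/150+[400,0]).round().tolist())
print(f(wproj(s,st,world(p,[[.0905,y,.076] for y in(-.012,.012)]+[[.0795,y,.076] for y in(-.012,.012)]))))
E
```

```text
[0.5492 0.113  0.1148] 0.009062683167022323 [ 1.94 -5.92  0.63]
L -0.85 e -0.29 grip(125.2 92.5) hook(105.9 62.8) lev(63.9 130.1) [[-19.0, 361.0], [233.0, 292.0], [233.0, 230.0], [177.0, 254.0], [176.0, 200.0]] [[569.0, 134.0], [490.0, 262.0], [521.0, 284.0], [519.0, 268.0], [550.0, 289.0]]
L -0.85 e -0.20 grip(124.7 102.9) hook(108.1 71.6) lev(63.9 130.1) [[-19.0, 361.0], [231.0, 308.0], [231.0, 243.0], [182.0, 264.0], [180.0, 208.0]] [[569.0, 134.0], [489.0, 250.0], [521.0, 272.0], [516.0, 262.0], [546.0, 283.0]]
L -0.85 e -0.12 grip(123.4 112.1) hook(109.4 79.5) lev(63.9 130.1) [[-19.0, 361.0], [226.0, 324.0], [226.0, 256.0], [184.0, 274.0], [182.0, 215.0]] [[569.0, 134.0], [489.0, 237.0], [522.0, 259.0], [513.0, 255.0], [544.0, 276.0]]
[[129. 303.]
 [125. 235.]
 [ 96. 303.]
 [ 91. 235.]]
```

View pics/c5.png

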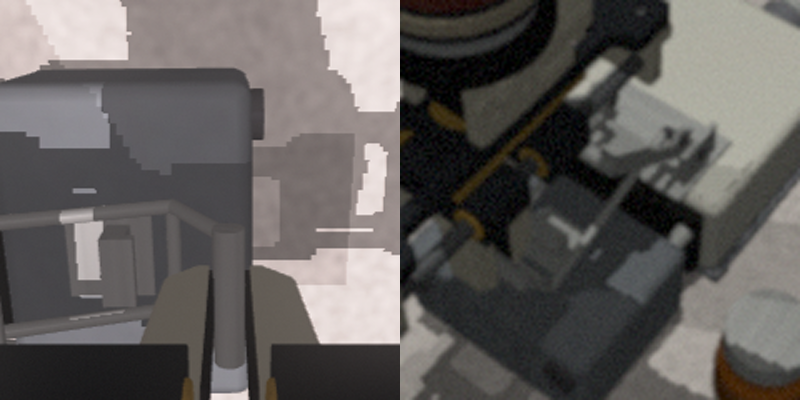

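Left (wrist): the hook bar's corner at (172,205) and the grip bar's end at (230,228) fit a bar lying on the cover beyond the keeper, whose right edge is at about x=134. That puts the face about 2 mm beyond nominal. I'll lift 3 mm and draw back.

Request:
servo_tool(
  rows=[
    {"tx": 0,"ty": -0.0015,"tz": 0,"ax": 0,"ay": 0,"az": 0},
    {"tx": 0,"ty": -0.003,"tz": 0,"ax": 0,"ay": 0,"az": 0},
    {"tx": -0.002,"ty": -0.003,"tz": 0,"ax": 0,"ay": 0,"az": 0},
    {"tx": -0.004,"ty": -0.003,"tz": 0,"ax": 0,"ay": 0,"az": 0},
    {"tx": -0.004,"ty": -0.003,"tz": 0,"ax": 0,"ay": 0,"az": 0},
  ],
)

```text
clock: 7.15
tcp_pos: [0.5491, 0.1126, 0.1175]
eef_rot: [-0.5, 0.499, 0.502, -0.5]
force: [1.2, 1.4, -1.3]
opening: 0.0089
```

Request:
servo_tool(
  rows=[
    {"tx": -0.0015,"ty": 0,"tz": 0,"ax": 0,"ay": 0,"az": 0},
    {"tx": -0.003,"ty": 0,"tz": 0,"ax": 0,"ay": 0,"az": 0},
    {"tx": -0.004,"ty": 0,"tz": 0,"ax": 0,"ay": 0,"az": 0},
    {"tx": -0.004,"ty": 0,"tz": 0,"ax": 0,"ay": 0,"az": 0},
  ],
)

```text
clock: 7.48
tcp_pos: [0.5492, 0.1115, 0.1181]
eef_rot: [-0.5, 0.497, 0.504, -0.499]
force: [0.4, 6.7, 0.7]
opening: 0.0092
```

Request:
servo_tool(
  rows=[
    {"tx": 0,"ty": 0,"tz": 0,"ax": 0,"ay": 0,"az": 0},
    {"tx": 0,"ty": 0,"tz": 0,"ax": 0,"ay": 0,"az": 0},
    {"tx": 0,"ty": 0,"tz": 0,"ax": 0,"ay": 0,"az": 0},
  ],
)

```text
clock: 7.73
tcp_pos: [0.5491, 0.1115, 0.1181]
eef_rot: [-0.5, 0.497, 0.504, -0.499]
force: [0.9, 7.0, -0.8]
opening: 0.0093
```

```bash
python3 - <<'E'
from plan import *
st=env.get_state();print(st['tcp_pos'].round(4),st['opening'],st['force'].round(2),st['wrist_torque'].round(3))
s=snap('wrist','w6.png')
b=cv2.imread('pics/w6.png');b0=cv2.imread('pics/w5.png')
cv2.imwrite('pics/c6.png',np.hstack([cv2.resize(x[180:340,180:340],(400,400),interpolation=cv2.INTER_CUBIC) for x in (b0,b)]))
p=np.load('p.npy'); p[1]=-.0104
f=lambda q:((q-[180,180])*400/160).round()
for L,e in((-.85,-.27),(-.7,-.26),(-.5,-.26)):
  W=world(p,[loop(L,e,.1105,.034)+[0,.02,0],loop(L,e,.1005,0),loop(L,e,.1005,0)+[0,.02,0]]);print(show(L,e),f(wproj(s,st,W)).tolist())
print(f(wproj(s,st,world(p,[[x,.012,z] for x,z in ((.0795,.076),(.0905,.076),(.0875,.06),(.13,.06))]))))
E
```

```text
[0.5491 0.1115 0.1181] 0.009302599777302443 [ 0.94  7.02 -0.76] [ 1.718 -0.125  0.063]
L -0.85 e -0.27 grip(125.2 94.8) hook(106.5 64.7) lev(63.9 130.1) [[356.0, 193.0], [273.0, 229.0], [271.0, 147.0]]
L -0.70 e -0.26 grip(122.4 97.2) hook(104.0 66.9) lev(54.8 139.0) [[342.0, 197.0], [261.0, 232.0], [259.0, 150.0]]
L -0.50 e -0.26 grip(118.5 98.2) hook(100.1 67.9) lev(40.8 148.6) [[322.0, 199.0], [244.0, 234.0], [242.0, 152.0]]
[[145. 197.]
 [195. 198.]
 [193. 174.]
 [373. 174.]]
```

View pics/c6.png

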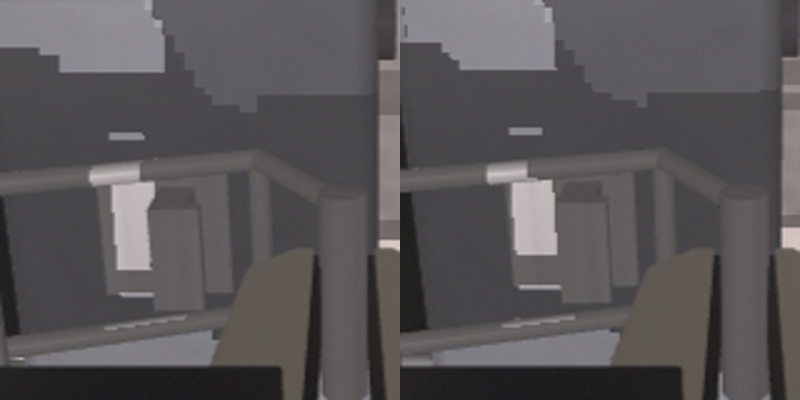

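The second view shows the hook bar (about 262,165 in its half) still clear of the lip edge (about 208). The loop has not moved yet, so the resistance is friction. I'll soften the grip so the bar can turn and keep drawing back.

Request:
servo_tool(
  rows=[
    {"tx": 0,"ty": 0,"tz": 0,"ax": 0,"ay": 0,"az": 0},
    {"tx": -0.001,"ty": 0,"tz": 0,"ax": 0,"ay": 0,"az": 0},
    {"tx": -0.002,"ty": 0,"tz": 0,"ax": 0,"ay": 0,"az": 0},
    {"tx": -0.002,"ty": 0,"tz": 0,"ax": 0,"ay": 0,"az": 0},
  ],
  newtons=8,
)

```text
clock: 8.12
tcp_pos: [0.5492, 0.1099, 0.1183]
eef_rot: [-0.5, 0.497, 0.504, -0.499]
force: [0.5, 7.5, 0.1]
opening: 0.0094
```

Request:
servo_tool(
  rows=[
    {"tx": -0.001,"ty": 0,"tz": 0,"ax": 0,"ay": 0,"az": 0},
    {"tx": -0.002,"ty": 0,"tz": 0,"ax": 0,"ay": 0,"az": 0},
    {"tx": -0.003,"ty": 0,"tz": 0,"ax": 0,"ay": 0,"az": 0},
    {"tx": -0.003,"ty": 0,"tz": 0,"ax": 0,"ay": 0,"az": 0},
  ],
)

```text
clock: 8.45
tcp_pos: [0.5493, 0.1063, 0.1183]
eef_rot: [-0.5, 0.497, 0.504, -0.499]
force: [0.5, 6.1, 0.4]
opening: 0.0098
```

Request:
servo_tool(
  rows=[
    {"tx": -0.001,"ty": 0,"tz": 0,"ax": 0,"ay": 0,"az": 0},
    {"tx": -0.002,"ty": 0,"tz": 0,"ax": 0,"ay": 0,"az": 0},
    {"tx": -0.002,"ty": 0,"tz": 0,"ax": 0,"ay": 0,"az": 0},
  ],
)

```text
clock: 8.7
tcp_pos: [0.5493, 0.1038, 0.1182]
eef_rot: [-0.5, 0.498, 0.503, -0.499]
force: [0.4, 6.4, 0.1]
opening: 0.0096
```

```bash
python3 - <<'E'
from plan import *
st=env.get_state();print(st['tcp_pos'].round(4),st['force'].round(2))
for o in(-.010,-.0104,-.0108):
  for dz in(.020,.022,.024):
    (L,e),c=solve(st['tcp_pos'][1]-o,st['tcp_pos'][2]-dz,(-.5,-.25));print(o,dz,show(L,e))
E
```

```text
[0.5493 0.1038 0.1182] [0.45 6.41 0.08]
-0.01 0.02 L -0.26 e -0.26 grip(113.8 98.2) hook(95.4 68.0) lev(22.2 156.0)
-0.01 0.022 L -0.26 e -0.28 grip(113.8 96.2) hook(94.9 66.3) lev(22.0 156.1)
-0.01 0.024 L -0.26 e -0.30 grip(113.8 94.2) hook(94.4 64.6) lev(21.9 156.1)
-0.0104 0.02 L -0.28 e -0.26 grip(114.2 98.2) hook(95.8 68.0) lev(23.9 155.6)
-0.0104 0.022 L -0.28 e -0.28 grip(114.2 96.2) hook(95.3 66.3) lev(23.6 155.6)
-0.0104 0.024 L -0.28 e -0.30 grip(114.2 94.2) hook(94.8 64.6) lev(23.5 155.7)
-0.0108 0.02 L -0.30 e -0.26 grip(114.6 98.2) hook(96.2 68.0) lev(25.5 155.1)
-0.0108 0.022 L -0.30 e -0.28 grip(114.6 96.2) hook(95.7 66.3) lev(25.3 155.2)
-0.0108 0.024 L -0.30 e -0.30 grip(114.6 94.2) hook(95.2 64.6) lev(25.2 155.2)
```

Request:
servo_tool(
  rows=[
    {"tx": -0.0005,"ty": 0,"tz": 0,"ax": 0,"ay": 0,"az": 0},
    {"tx": -0.001,"ty": 0,"tz": 0,"ax": 0,"ay": 0,"az": 0},
    {"tx": -0.001,"ty": 0,"tz": 0,"ax": 0,"ay": 0,"az": 0},
  ],
)

```text
clock: 8.95
tcp_pos: [0.5493, 0.1025, 0.1182]
eef_rot: [-0.5, 0.498, 0.503, -0.499]
force: [0.8, 5.3, 0.3]
opening: 0.0097
```

Request:
servo_tool(
  rows=[
    {"tx": -0.0005,"ty": 0,"tz": 0,"ax": 0,"ay": 0,"az": 0},
    {"tx": -0.001,"ty": 0,"tz": 0,"ax": 0,"ay": 0,"az": 0},
    {"tx": -0.001,"ty": 0,"tz": 0,"ax": 0,"ay": 0,"az": 0},
  ],
)

```text
clock: 9.2
tcp_pos: [0.5493, 0.1014, 0.1182]
eef_rot: [-0.5, 0.498, 0.503, -0.499]
force: [0.6, 5.6, -0.2]
opening: 0.0098
```

Request:
servo_tool(
  rows=[
    {"tx": -0.0005,"ty": 0,"tz": 0,"ax": 0,"ay": 0,"az": 0},
    {"tx": -0.001,"ty": 0,"tz": 0,"ax": 0,"ay": 0,"az": 0},
    {"tx": -0.001,"ty": 0,"tz": 0,"ax": 0,"ay": 0,"az": 0},
  ],
)

```text
clock: 9.45
tcp_pos: [0.5493, 0.1003, 0.1182]
eef_rot: [-0.5, 0.498, 0.503, -0.499]
force: [0.6, 6.6, 0.6]
opening: 0.0098
```

Request:
servo_tool(
  rows=[
    {"tx": -0.0005,"ty": 0,"tz": 0,"ax": 0,"ay": 0,"az": 0},
    {"tx": -0.001,"ty": 0,"tz": 0,"ax": 0,"ay": 0,"az": 0},
    {"tx": -0.001,"ty": 0,"tz": 0,"ax": 0,"ay": 0,"az": 0},
  ],
)

```text
clock: 9.7
tcp_pos: [0.5493, 0.0997, 0.1182]
eef_rot: [-0.5, 0.498, 0.503, -0.499]
force: [-0.1, 6.9, -0.2]
opening: 0.0098
```

Request:
servo_tool(
  rows=[
    {"tx": -0.0005,"ty": 0,"tz": 0,"ax": 0,"ay": 0,"az": 0},
    {"tx": -0.0005,"ty": 0,"tz": 0,"ax": 0,"ay": 0,"az": 0},
    {"tx": -0.0005,"ty": 0,"tz": 0,"ax": 0,"ay": 0,"az": 0},
  ],
)

```text
clock: 9.95
tcp_pos: [0.5493, 0.0996, 0.1182]
eef_rot: [-0.5, 0.498, 0.503, -0.499]
force: [0.6, 6.3, 0.7]
opening: 0.0096
```

Request:
servo_tool(
  rows=[
    {"tx": -0.0005,"ty": 0,"tz": 0,"ax": 0,"ay": 0,"az": 0},
    {"tx": -0.0005,"ty": 0,"tz": 0,"ax": 0,"ay": 0,"az": 0},
    {"tx": -0.0005,"ty": 0,"tz": 0,"ax": 0,"ay": 0,"az": 0},
  ],
)

```text
clock: 10.2
tcp_pos: [0.5493, 0.0996, 0.1182]
eef_rot: [-0.5, 0.497, 0.504, -0.499]
force: [0.6, 7.2, 1.3]
opening: 0.0095
```

Request:
servo_tool(
  rows=[
    {"tx": 0,"ty": -0.001,"tz": 0,"ax": 0,"ay": 0,"az": 0},
    {"tx": 0,"ty": -0.002,"tz": 0,"ax": 0,"ay": 0,"az": 0},
    {"tx": 0,"ty": -0.002,"tz": 0,"ax": 0,"ay": 0,"az": 0},
  ],
)

```text
clock: 10.45
tcp_pos: [0.5494, 0.0991, 0.1203]
eef_rot: [-0.5, 0.498, 0.503, -0.499]
force: [1.3, 6.4, -0.1]
opening: 0.0095
```

Request:
servo_tool(
  rows=[
    {"tx": 0,"ty": -0.001,"tz": 0,"ax": 0,"ay": 0,"az": 0},
    {"tx": 0,"ty": -0.002,"tz": 0,"ax": 0,"ay": 0,"az": 0},
    {"tx": 0,"ty": -0.002,"tz": 0,"ax": 0,"ay": 0,"az": 0},
  ],
)

```text
clock: 10.7
tcp_pos: [0.5492, 0.0988, 0.1216]
eef_rot: [-0.5, 0.498, 0.503, -0.499]
force: [0.1, 6.8, -3.3]
opening: 0.0095
```

The lip's underside stops the lift (Fz -3.3 N) about 6.5 mm above the cover contact, so the bar is under the lip and against the post. I'll lower it to mid-gap and release.

Request:
servo_tool(
  rows=[
    {"tx": 0,"ty": 0.0015,"tz": 0,"ax": 0,"ay": 0,"az": 0},
    {"tx": 0,"ty": 0.003,"tz": 0,"ax": 0,"ay": 0,"az": 0},
    {"tx": 0,"ty": 0.003,"tz": 0,"ax": 0,"ay": 0,"az": 0},
  ],
)

```text
clock: 10.95
tcp_pos: [0.5493, 0.0989, 0.1193]
eef_rot: [-0.5, 0.498, 0.503, -0.499]
force: [0.7, 5.5, 0.8]
opening: 0.0095
```

Request:
servo_tool(
  rows=[
    {"tx": 0,"ty": 0,"tz": 0,"ax": 0,"ay": 0,"az": 0},
    {"tx": 0,"ty": 0,"tz": 0,"ax": 0,"ay": 0,"az": 0},
    {"tx": 0,"ty": 0,"tz": 0,"ax": 0,"ay": 0,"az": 0},
    {"tx": 0,"ty": 0,"tz": 0,"ax": 0,"ay": 0,"az": 0},
    {"tx": 0,"ty": 0,"tz": 0,"ax": 0,"ay": 0,"az": 0},
  ],
  grip=0.036,
)

```text
clock: 11.37
tcp_pos: [0.5485, 0.0928, 0.1184]
eef_rot: [0.5, -0.5, -0.499, 0.501]
force: [-0.4, -0.6, -0.1]
opening: 0.0348
```

Request:
servo_tool(
  rows=[
    {"tx": 0,"ty": -0.02,"tz": 0,"ax": 0,"ay": 0,"az": 0},
    {"tx": 0,"ty": -0.05,"tz": 0,"ax": 0,"ay": 0,"az": 0},
    {"tx": 0,"ty": -0.08,"tz": 0,"ax": 0,"ay": 0,"az": 0},
    {"tx": 0,"ty": -0.11,"tz": 0,"ax": 0,"ay": 0,"az": 0},
    {"tx": 0,"ty": -0.12,"tz": 0,"ax": 0,"ay": 0,"az": 0},
  ],
)

```text
clock: 11.78
tcp_pos: [0.5509, 0.0936, 0.243]
eef_rot: [-0.498, 0.502, 0.502, -0.498]
force: [0.9, -0.3, 0.4]
opening: 0.0359
```

Request:
servo_tool(
  rows=[
    {"tx": -0.03,"ty": -0.02,"tz": 0,"ax": 0,"ay": 0,"az": 0},
    {"tx": -0.06,"ty": -0.03,"tz": 0,"ax": 0,"ay": 0,"az": 0},
    {"tx": -0.08,"ty": -0.03,"tz": 0,"ax": 0,"ay": 0,"az": 0},
    {"tx": -0.08,"ty": -0.03,"tz": 0,"ax": 0,"ay": 0,"az": 0},
  ],
)

```text
clock: 12.12
tcp_pos: [0.5488, 0.0068, 0.2688]
eef_rot: [-0.501, 0.503, 0.497, -0.499]
force: [0.4, -0.6, -0.7]
opening: 0.036
```

```bash
python3 - <<'E'
from plan import *
p=np.load('p.npy'); p[1]=-.0104
rel([.549,p[1],.27],Rdown(1.573))
st=env.get_state();s=snap('wrist','w7.png');snap('side','side7.png')
b=cv2.imread('pics/w7.png');a=cv2.imread('pics/side7.png')[180:380,190:390]
cv2.imwrite('pics/c7.png',np.hstack([cv2.resize(b[100:400,120:520],(480,360)),cv2.resize(a,(320,360))]))
f=lambda q:((q-[120,100])*1.2).round()
for L in(-.3,-.2,-.1,0,.1):
  print(L,f(wproj(s,st,world(p,[lev(L)+[0,y,0] for y in(-.025,0,.025)]))).tolist(),((proj('side',world(p,[lev(L)]))-[190,180])*[1.6,1.8]+[480,0]).round())
E
```

```text
tcp [0.5488 0.0068 0.2688] shift mm [-17.2  -1.1  -0.3] turn [ 0.01 -0.61 -0.28] F [ 0.4  -0.55 -0.73] open 0.036 t 12.1167
-0.3 [[249.0, 207.0], [249.0, 170.0], [249.0, 130.0]] [[675. 107.]]
-0.2 [[236.0, 208.0], [236.0, 171.0], [235.0, 131.0]] [[681.  99.]]
-0.1 [[223.0, 209.0], [222.0, 172.0], [221.0, 132.0]] [[687.  91.]]
0 [[210.0, 210.0], [208.0, 172.0], [207.0, 132.0]] [[693.  84.]]
0.1 [[196.0, 209.0], [195.0, 172.0], [193.0, 132.0]] [[699.  77.]]
```

View pics/c7.png

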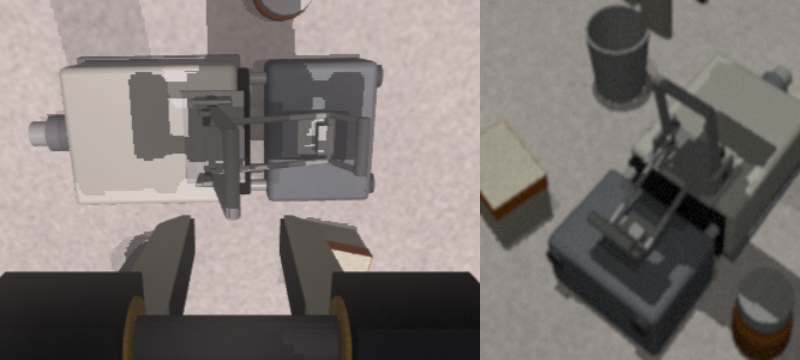

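Left: the loop spans over the keeper and the lever bar is at about (231,170), so lever ≈ -0.16 and bar at hx ≈ 13 mm. I'll descend onto the lever bar.

Request:
servo_tool(
  rows=[
    {"tx": -0.003,"ty": 0.025,"tz": 0,"ax": 0,"ay": 0,"az": 0},
    {"tx": -0.003,"ty": 0.05,"tz": 0,"ax": 0,"ay": 0,"az": 0},
    {"tx": -0.003,"ty": 0.08,"tz": 0,"ax": 0,"ay": 0,"az": 0},
    {"tx": -0.003,"ty": 0.096,"tz": 0,"ax": 0,"ay": 0,"az": 0},
    {"tx": -0.003,"ty": 0.096,"tz": 0,"ax": 0,"ay": 0,"az": 0},
  ],
)

```text
clock: 12.63
tcp_pos: [0.5457, 0.0129, 0.1681]
eef_rot: [0.502, -0.496, -0.499, 0.503]
force: [0.0, 0.1, 0.0]
opening: 0.036
```

Request:
servo_tool(
  rows=[
    {"tx": 0,"ty": 0,"tz": 0,"ax": 0,"ay": 0,"az": 0},
    {"tx": 0,"ty": 0,"tz": 0,"ax": 0,"ay": 0,"az": 0},
    {"tx": 0,"ty": 0,"tz": 0,"ax": 0,"ay": 0,"az": 0},
    {"tx": 0,"ty": 0,"tz": 0,"ax": 0,"ay": 0,"az": 0},
    {"tx": 0,"ty": 0,"tz": 0,"ax": 0,"ay": 0,"az": 0},
  ],
  grip=0.0,
  newtons=25,
)

```text
clock: 13.05
tcp_pos: [0.5497, 0.0105, 0.1737]
eef_rot: [-0.499, 0.5, 0.501, -0.5]
force: [0.3, -0.5, 0.6]
opening: 0.009
```

Request:
servo_tool(
  rows=[
    {"tx": -0.008,"ty": -0.0015,"tz": 0,"ax": 0,"ay": 0,"az": 0},
    {"tx": -0.016,"ty": -0.0025,"tz": 0,"ax": 0,"ay": 0,"az": 0},
    {"tx": -0.023,"ty": -0.0025,"tz": 0,"ax": 0,"ay": 0,"az": 0},
    {"tx": -0.03,"ty": -0.002,"tz": 0,"ax": 0,"ay": 0,"az": 0},
    {"tx": -0.038,"ty": -0.001,"tz": 0,"ax": 0,"ay": 0,"az": 0},
  ],
)

```text
clock: 13.47
tcp_pos: [0.5501, -0.0239, 0.1757]
eef_rot: [-0.5, 0.499, 0.503, -0.499]
force: [-1.5, 6.3, 5.7]
opening: 0.0087
```

Request:
servo_tool(
  rows=[
    {"tx": 0,"ty": 0,"tz": 0,"ax": 0,"ay": 0,"az": 0},
    {"tx": 0,"ty": 0,"tz": 0,"ax": 0,"ay": 0,"az": 0},
  ],
)

```text
clock: 13.63
tcp_pos: [0.5501, -0.0267, 0.1752]
eef_rot: [-0.499, 0.5, 0.501, -0.499]
force: [-0.1, 2.2, 7.2]
opening: 0.009
```

```bash
python3 - <<'E'
from plan import *
p=np.load('p.npy'); p[1]=-.0104
st=env.get_state();print(st['tcp_pos'].round(4),st['force'].round(2));s=snap('wrist','w8.png');snap('side','side8.png');snap('scene','scene8.png')
b=cv2.imread('pics/w8.png');a=cv2.imread('pics/side8.png')[200:360,210:370]
cv2.imwrite('pics/c8.png',np.hstack([cv2.resize(b[60:360,250:550],(400,400)),cv2.resize(a,(400,400),interpolation=cv2.INTER_CUBIC)]))
x=st['tcp_pos'][1]-p[1];L=-np.arcsin(x/.085);print(L)
f=lambda q:((q-[250,60])*4/3).round()
for e in(-.28,-.2,-.1,.1,.3): print(show(L,e),f(wproj(s,st,world(p,[loop(L,e,.1105,.034)+[0,y,0] for y in(-.02,.02)]+[loop(L,e,.1005,0)+[0,.02,0]]))).tolist(),((proj('side',world(p,[loop(L,e,.1105,.034)]))-[210,200])*2.5+[400,0]).round())
E
```

```text
[ 0.5501 -0.0267  0.1752] [-0.14  2.23  7.15]
0.19262688432950603
L 0.19 e -0.28 grip(105.3 93.3) hook(86.3 63.4) lev(-16.3 157.4) [[327.0, 295.0], [339.0, 220.0], [276.0, 205.0]] [[559. 269.]]
L 0.19 e -0.20 grip(104.7 102.5) hook(88.2 71.2) lev(-16.3 157.4) [[334.0, 303.0], [347.0, 225.0], [285.0, 209.0]] [[559. 258.]]
L 0.19 e -0.10 grip(103.0 113.9) hook(89.7 81.1) lev(-16.3 157.4) [[343.0, 313.0], [357.0, 232.0], [296.0, 213.0]] [[560. 243.]]
L 0.19 e 0.10 grip(96.2 136.0) hook(89.7 101.2) lev(-16.3 157.4) [[353.0, 337.0], [369.0, 247.0], [314.0, 224.0]] [[566. 209.]]
L 0.19 e 0.30 grip(85.2 156.3) hook(85.7 120.8) lev(-16.3 157.4) [[352.0, 363.0], [370.0, 265.0], [325.0, 236.0]] [[579. 170.]]
```

View pics/c8.png

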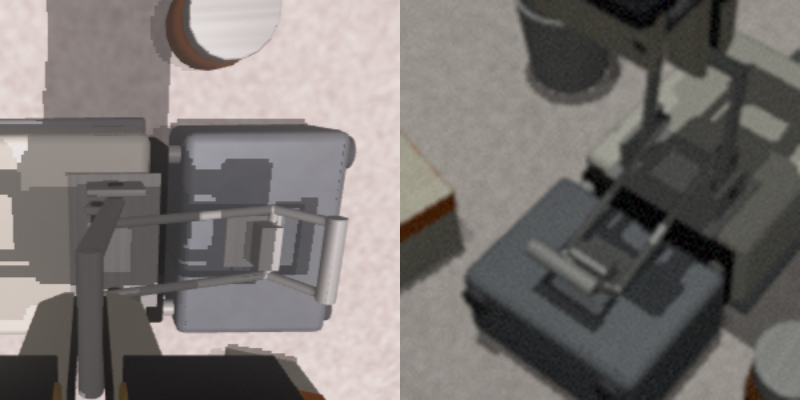

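The wrist view shows the loop lying flat (grip bar 337,220 to 326,300, matching the hooked angle -0.28) with its bar right behind the keeper at (272,240). I'll swing on along the arc.

Request:
servo_tool(
  rows=[
    {"tx": -0.009,"ty": 0.001,"tz": 0,"ax": 0,"ay": 0,"az": 0},
    {"tx": -0.0205,"ty": 0.0055,"tz": 0,"ax": 0,"ay": 0,"az": 0},
    {"tx": -0.0305,"ty": 0.011,"tz": 0,"ax": 0,"ay": 0,"az": 0},
    {"tx": -0.0385,"ty": 0.017,"tz": 0,"ax": 0,"ay": 0,"az": 0},
    {"tx": -0.0385,"ty": 0.017,"tz": 0,"ax": 0,"ay": 0,"az": 0},
  ],
)

```text
clock: 14.2
tcp_pos: [0.5501, -0.0667, 0.1561]
eef_rot: [-0.499, 0.501, 0.5, -0.499]
force: [3.0, 2.5, -0.3]
opening: 0.0091
```

Request:
servo_tool(
  rows=[
    {"tx": -0.0075,"ty": 0.0075,"tz": 0,"ax": 0,"ay": 0,"az": 0},
    {"tx": -0.013,"ty": 0.0145,"tz": 0,"ax": 0,"ay": 0,"az": 0},
    {"tx": -0.0175,"ty": 0.0215,"tz": 0,"ax": 0,"ay": 0,"az": 0},
    {"tx": -0.022,"ty": 0.0305,"tz": 0,"ax": 0,"ay": 0,"az": 0},
    {"tx": -0.022,"ty": 0.0305,"tz": 0,"ax": 0,"ay": 0,"az": 0},
  ],
)

```text
clock: 14.62
tcp_pos: [0.5502, -0.0898, 0.1246]
eef_rot: [-0.499, 0.501, 0.5, -0.5]
force: [5.5, -0.7, -0.2]
opening: 0.0091
```

Request:
servo_tool(
  rows=[
    {"tx": -0.002,"ty": 0.006,"tz": 0,"ax": 0,"ay": 0,"az": 0},
    {"tx": -0.0035,"ty": 0.012,"tz": 0,"ax": 0,"ay": 0,"az": 0},
    {"tx": -0.0045,"ty": 0.017,"tz": 0,"ax": 0,"ay": 0,"az": 0},
    {"tx": -0.0045,"ty": 0.02,"tz": 0,"ax": 0,"ay": 0,"az": 0},
    {"tx": -0.0045,"ty": 0.02,"tz": 0,"ax": 0,"ay": 0,"az": 0},
  ],
)

```text
clock: 15.03
tcp_pos: [0.5503, -0.096, 0.1053]
eef_rot: [-0.498, 0.502, 0.499, -0.5]
force: [5.5, -5.7, -1.5]
opening: 0.0091
```

Request:
servo_tool(
  rows=[
    {"tx": 0.001,"ty": 0.002,"tz": 0,"ax": 0,"ay": 0,"az": 0},
    {"tx": 0.002,"ty": 0.004,"tz": 0,"ax": 0,"ay": 0,"az": 0},
    {"tx": 0.002,"ty": 0.004,"tz": 0,"ax": 0,"ay": 0,"az": 0},
  ],
)

```text
clock: 15.28
tcp_pos: [0.5503, -0.0965, 0.1019]
eef_rot: [-0.498, 0.504, 0.498, -0.501]
force: [4.8, -8.5, -0.4]
opening: 0.0085
```

Request:
servo_tool(
  rows=[
    {"tx": 0,"ty": 0,"tz": 0,"ax": 0,"ay": 0,"az": 0},
    {"tx": 0,"ty": 0,"tz": 0,"ax": 0,"ay": 0,"az": 0},
    {"tx": 0,"ty": 0,"tz": 0,"ax": 0,"ay": 0,"az": 0},
    {"tx": 0,"ty": 0,"tz": 0,"ax": 0,"ay": 0,"az": 0},
  ],
  grip=0.036,
)

```text
clock: 15.62
tcp_pos: [0.5468, -0.0892, 0.1008]
eef_rot: [0.501, -0.498, -0.499, 0.501]
force: [-0.1, 0.2, -0.2]
opening: 0.0312
```

Request:
servo_tool(
  rows=[
    {"tx": 0,"ty": -0.02,"tz": 0,"ax": 0,"ay": 0,"az": 0},
    {"tx": 0,"ty": -0.05,"tz": 0,"ax": 0,"ay": 0,"az": 0},
    {"tx": 0,"ty": -0.08,"tz": 0,"ax": 0,"ay": 0,"az": 0},
    {"tx": 0,"ty": -0.1,"tz": 0,"ax": 0,"ay": 0,"az": 0},
    {"tx": 0,"ty": -0.1,"tz": 0,"ax": 0,"ay": 0,"az": 0},
  ],
)

```text
clock: 16.03
tcp_pos: [0.5506, -0.0895, 0.2058]
eef_rot: [-0.498, 0.501, 0.502, -0.499]
force: [0.2, -0.9, -0.8]
opening: 0.0356
```

```bash
python3 - <<'E'
from plan import *
p=np.load('p.npy'); p[1]=-.0104
st=env.get_state();print(st['tcp_pos'].round(4),st['force'].round(2));s=snap('wrist','w9.png');snap('side','side9.png');snap('scene','scene9.png')
b=cv2.imread('pics/w9.png');a=cv2.imread('pics/side9.png')[200:360,230:390]
cv2.imwrite('pics/c9.png',np.hstack([cv2.resize(b[100:340,220:520],(500,400)),cv2.resize(a,(300,400),interpolation=cv2.INTER_CUBIC)]))
f=lambda q:((q-[220,100])*5/3).round()
for L in(1.1,1.2,1.3,1.396): print(L,f(wproj(s,st,world(p,[lev(L)+[0,y,0] for y in(-.025,0,.025)]))).tolist(),((proj('side',world(p,[lev(L)+[0,y,0] for y in(-.025,0,.025)]))-[230,200])*[300/160,2.5]+[500,0]).round().tolist())
E
```

```text
[ 0.5506 -0.0895  0.2058] [ 0.16 -0.87 -0.81]
1.1 [[168.0, 301.0], [168.0, 246.0], [169.0, 187.0]] [[706.0, 28.0], [732.0, 46.0], [758.0, 65.0]]
1.2 [[160.0, 294.0], [160.0, 240.0], [160.0, 183.0]] [[708.0, 34.0], [733.0, 52.0], [760.0, 71.0]]
1.3 [[154.0, 287.0], [154.0, 234.0], [154.0, 179.0]] [[709.0, 41.0], [735.0, 59.0], [761.0, 77.0]]
1.396 [[151.0, 280.0], [150.0, 229.0], [150.0, 175.0]] [[710.0, 48.0], [735.0, 66.0], [761.0, 85.0]]
```

View pics/c9.png

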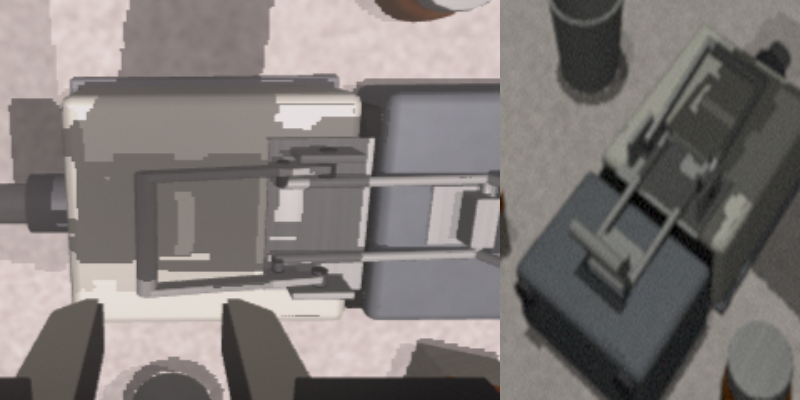

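The lever lies nearly flat (bar from 146,172 to 147,292; fit 1.3–1.4) and the cover gap has closed. To be sure it is on its stop, I'll press on the bar from above with closed fingers.

Request:
servo_tool(
  rows=[
    {"tx": -0.003,"ty": 0,"tz": 0,"ax": 0,"ay": 0,"az": 0},
    {"tx": -0.003,"ty": 0.02,"tz": 0,"ax": 0,"ay": 0,"az": 0},
    {"tx": -0.003,"ty": 0.04,"tz": 0,"ax": 0,"ay": 0,"az": 0},
    {"tx": -0.003,"ty": 0.06,"tz": 0,"ax": 0,"ay": 0,"az": 0},
    {"tx": -0.003,"ty": 0.07,"tz": 0,"ax": 0,"ay": 0,"az": 0},
  ],
  grip=0.0,
)

```text
clock: 16.6
tcp_pos: [0.5466, -0.093, 0.1285]
eef_rot: [0.502, -0.498, -0.499, 0.502]
force: [-0.3, -0.3, -0.7]
opening: 0.0071
```

Request:
servo_tool(
  rows=[
    {"tx": 0,"ty": 0.004,"tz": 0,"ax": 0,"ay": 0,"az": 0},
    {"tx": 0,"ty": 0.008,"tz": 0,"ax": 0,"ay": 0,"az": 0},
    {"tx": 0,"ty": 0.012,"tz": 0,"ax": 0,"ay": 0,"az": 0},
    {"tx": 0,"ty": 0.012,"tz": 0,"ax": 0,"ay": 0,"az": 0},
  ],
)

```text
clock: 16.93
tcp_pos: [0.5492, -0.0932, 0.12]
eef_rot: [0.5, -0.5, -0.5, 0.5]
force: [0.1, -0.2, -0.6]
opening: 0.0006
```

Request:
servo_tool(
  rows=[
    {"tx": 0,"ty": 0.002,"tz": 0,"ax": 0,"ay": 0,"az": 0},
    {"tx": 0,"ty": 0.003,"tz": 0,"ax": 0,"ay": 0,"az": 0},
    {"tx": 0,"ty": 0.003,"tz": 0,"ax": 0,"ay": 0,"az": 0},
  ],
)

```text
clock: 17.18
tcp_pos: [0.5498, -0.0933, 0.1188]
eef_rot: [-0.499, 0.5, 0.501, -0.5]
force: [-0.8, 0.1, 5.7]
opening: 0.0004
```

Request:
servo_tool(
  rows=[
    {"tx": 0,"ty": 0.002,"tz": 0,"ax": 0,"ay": 0,"az": 0},
    {"tx": 0,"ty": 0.003,"tz": 0,"ax": 0,"ay": 0,"az": 0},
    {"tx": 0,"ty": 0.003,"tz": 0,"ax": 0,"ay": 0,"az": 0},
  ],
)

```text
clock: 17.43
tcp_pos: [0.55, -0.0934, 0.1183]
eef_rot: [-0.499, 0.501, 0.501, -0.5]
force: [-4.6, 2.3, 19.7]
opening: 0.0009
```

The bar is hard against its stop: 20 N moves it only 0.5 mm, and contact came at the predicted height. I'll retreat and hand in.

Request:
servo_tool(
  rows=[
    {"tx": 0,"ty": -0.02,"tz": 0,"ax": 0,"ay": 0,"az": 0},
    {"tx": 0,"ty": -0.05,"tz": 0,"ax": 0,"ay": 0,"az": 0},
    {"tx": 0,"ty": -0.09,"tz": 0,"ax": 0,"ay": 0,"az": 0},
    {"tx": 0,"ty": -0.13,"tz": 0,"ax": 0,"ay": 0,"az": 0},
    {"tx": 0,"ty": -0.15,"tz": 0,"ax": 0,"ay": 0,"az": 0},
  ],
)

```text
clock: 17.85
tcp_pos: [0.5512, -0.0935, 0.2699]
eef_rot: [-0.497, 0.502, 0.502, -0.498]
force: [0.3, -0.8, -0.3]
opening: 0.0005
```

Request:
servo_tool(
  rows=[
    {"tx": 0,"ty": 0,"tz": 0,"ax": 0,"ay": 0,"az": 0},
    {"tx": 0,"ty": 0,"tz": 0,"ax": 0,"ay": 0,"az": 0},
    {"tx": 0,"ty": 0,"tz": 0,"ax": 0,"ay": 0,"az": 0},
  ],
)

```text
clock: 18.1
tcp_pos: [0.5483, -0.093, 0.2633]
eef_rot: [0.5, -0.499, -0.5, 0.501]
force: [0.5, -0.1, -0.2]
opening: 0.0001
```

```bash
python3 - <<'E'
from plan import *
s=snap('side','side10.png');snap('scene','scene10.png');st=env.get_state();print(st['tcp_pos'].round(4),st['force'].round(2))
for n in('scene','side'):
  for t in('steel_cup','carton','jar'): print(n,t,[(np.round(d['extent']),round(d['confidence'],2)) for d in env.look_for(t,n)[:1]])
a=cv2.imread('pics/side10.png')[180:400,190:410];b=cv2.imread('pics/scene10.png')[150:370,180:400]
cv2.imwrite('pics/c10.png',np.hstack([cv2.resize(x,(400,400),interpolation=cv2.INTER_CUBIC) for x in(a,b)]))
E
```

```text
[ 0.5481 -0.093   0.2624] [ 0.29  0.24 -0.05]
scene steel_cup [(array([263., 341.,  57.,  67.]), 0.77)]
scene carton [(array([382., 274.,  62.,  81.]), 0.89)]
scene jar [(array([277., 176.,  34.,  42.]), 0.6)]
side steel_cup [(array([256., 181.,  42.,  55.]), 0.93)]
side carton [(array([174., 246.,  61.,  71.]), 0.86)]
side jar [(array([345., 329.,  42.,  56.]), 0.57)]
```

View pics/c10.png

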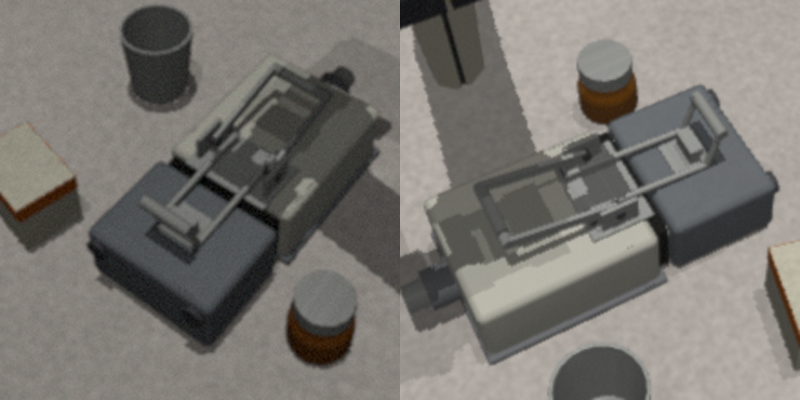

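Both views show the lever flat on the housing (left about 290,90; right about 490,215), the loop hooked behind the keeper (right about 700,150) and the cover drawn in. The bystanders have not moved.

```bash
python3 -c "
from plant import env
print(env.job_done())"
```

```text
the job is handed in; nothing more can be done
None
```

The cover is latched: the wire loop is hooked under the keeper's lip, and the lever is past centre and fully down on its stop. I handed the job in at about 18 s of the 58 s allowed.

- **Seating the loop:** I lowered the hook bar onto the cover beyond the keeper, then drew it back in small steps until it stopped against the post. A gentle lift met the lip's underside about 6.5 mm above the cover, which confirmed the bar was under the lip.
- **Closing the lever:** I regripped at the lever bar and swung it over. I then pressed it from above with closed fingers: contact came at the predicted stop height, and 20 N moved it only 0.5 mm.
- **Last checks:** The final pictures show the loop hooked, the lever flat and the cover gap closed. The cup, carton and jar are where they started, within detection noise, and the arm touches nothing.

**Not as clean as intended:**
- **First touch on the cover:** I queued several downward steps at once and pressed the hook bar down with about 21 N. The gentle touch I meant would have been far less.
- **Drawing the loop back:** This read 5–7 N instead of the stated 3 N. It stayed at that level before contact, so I took it as friction in the hinges and the grip. I did not measure the cover's travel directly, so staying under the 1 mm hand-drag limit is inferred from the force barely rising and the motion stopping at contact.
- **Gripping the lever bar:** The lever appeared to shift slightly towards the cover as the fingers closed, but the next picture showed the loop still hooked.

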